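Slide the pressing block through the gap onto its mat

ROBOT

A 6-joint arm with a two-finger parallel gripper is mounted at the origin on the work surface. World frame = base frame: x ahead of the robot, y to its left, z up, the work surface at z = 0. Lengths are in m, angles in rad, forces in N, time in s.
With the tool pointing down it reaches from about 0.375 to 0.9 m from the base axis. Payload 3.1 kg.
Tool frame: the origin (TCP) lies midway between the tips of the shut fingers; the grasp point (between the pads) lies 19 mm behind it (manip.grasp_offset is the distance from the TCP to the grasp point, in m); z points along the fingers, y is the line along which they close (so a half turn about z gives the same grasp; the last joint's range is limited). The gripper opens to 85 mm and grips with 20 to 120 N. Pads are 22 mm wide; open, the fingers measure 114 mm over their backs; the gripper's body (76 mm by 85 mm) begins 54 mm behind the grasp point. The pads swing forward as they close: fully open they stand 13 mm farther back than shut.
Start: joints at [1.038, 0.527, 1.433, -0, 1.181, -0.178], TCP at [0.217, 0.586, 0.231] pointing down, gripper open.
Joint ranges: [-3.08, 3.08], [-0.75, 2.2], [0.22, 2.44], [-1.43, 4.57], [0, 2.65], [-2.85, 2.85]. Speed limits (rad/s): [2.79, 2.79, 3.14, 3.14, 3.14, 3.14].

INTERFACE

Orientations are given as a unit quaternion [x, y, z, w].
In Python, from station import sensors, cams, order, manip gives the robot as it stands.
- The arm moves only by the tool move_arm, never from a script. Its argument "targets" is a list of rows, each an object of numbers: "dx", "dy", "dz": the shift along the world's x, y, z normalised to -1 to 1, where 1 is 25 mm; "rx", "ry", "rz": the turn, a rotation vector about the world's x, y, z normalised to -1 to 1, where 1 is 30 degrees. A call has exactly 10 rows; each row shifts and turns the commanded pose from where the row before left it; what a row does not reach is not made up. A row lasts 1/8 s, in which the tool goes at most 62.5 mm and 10.7 degrees, less where a joint would pass 70% of its speed; a pose out of reach is approached as far as the arm can. A call with a number of a shift or a turn outside -1 to 1 is refused whole. A call with a gripper value outside its range is refused whole. "claw" is the opening in per cent of the stroke, from 0 (shut) to 100 (fully open), set as the call begins (left out, the last holds). The fingers move at their own pace and stop on an object; "newtons" is the grip in N (left out, the last holds). Time passes only in rows, so rows that do not move let the fingers close, or fill a call up. It gives the time, the measured TCP pose, the force, the opening and the grip force at its end, in the units of the state.
- sensors.sense(): the state, without advancing time (a new reading comes with each control period).
- cams.snapshot(name): name is "side" or "top" or "wrist"; returns the picture (420x560x3 uint8, red, green, blue); there is no depth.
- cams.camera_model(name): a dict with "fx", "fy", "cx", "cy" (pixels), "distortion" ([k1, k2, p1, p2, k3] as OpenCV has them; the pictures are not rectified), "extrinsics" (4x4, takes a point from world to camera coordinates). Camera axes: x right, y down, z forward; pixel columns grow to the right and rows downward; lengths in m; the calibration is good to about 2 mm. A picture is of the moment at which its call begins: read the wrist's pose just before it. camera_model takes no time and is no camera call; for the wrist camera it gives the pose at the moment of the call.
- order.sign_off(): hands the job in; it is judged then, once.
The state is a dict: "t": time; "q": joint angles; "qd": joint speeds; "tau": joint torques, N m; "tcp_pos": TCP position; "tool_rot": TCP orientation; "force": force on the tool from outside, world axes, zero at the start; "ft_torque": the same for the moment, N m; "finger_gap": opening from 0.0 (shut) to 1.0 (fully open); "gripper_force": force on a finger pad.
Only numpy, scipy, OpenCV 4.12 (cv2) and the standard library are available. Lean on these libraries where they do the work, as an engineer would, in place of code of your own. Each camera call takes 0.05 s, during which the arm holds its last target. There are 200 camera calls.

TASK

On the cutting table, push the wooden pressing block with the fingertips through the narrow gap between the two small wooden boxes that are screwed down, and on until the whole block lies on the cork mat beyond. Keep it flat on the table the whole way, never lifted or tipped, leave the jar, the spool and the shears where they are, and finish with the hand clear.

Things in the scene. Friction and masses are not known exactly. Their poses are not given: they have to be found in the camera images.
- clapper_center (a point): centre (16 mm above the table) of the loose wooden pressing block, a plain pale slab 120 mm long, 60 mm wide, 32 mm high, about 0.25 kg, with its vertical edges rounded to 6 mm (so each end has a flat 48 mm wide). It lies flat on the table. x axis across its width, y axis along its length, z up; both ends are alike. It starts on the +y side of the two boxes, at least 20 mm short of them, up to about 25 mm off the line of the gap and up to 0.3 rad askew to it
- corner0 (a point): lower corner of the block, at x +28, y +58 mm in the block's axes, on the table
- corner1 (a point): lower corner of the block, at x +28, y -58 mm
- corner2 (a point): lower corner of the block, at x -28, y -58 mm
- corner3 (a point): lower corner of the block, at x -28, y +58 mm
- caddy_near: the nearer (to the robot) of two fixed open wooden boxes, divided in two, holding bobbins: 80 mm along its x, 70 mm along its y, 45 mm high, screwed to the table. Origin at the centre of its underside; the gap is along its +x face
- caddy_far: the farther fixed open wooden box, holding buttons, of the same size and parallel to the near one; origin at the centre of its underside; the gap is along its -x face. The gap between the boxes is 65 to 69 mm wide, 70 mm long, and is passed along the boxes' -y direction
- mat: flat cork mat on the table, printed-thin (1 mm, no step to push over: things slide over it as over the table), 110 mm along its x (across the gap), 170 mm along its y; origin at its centre. It starts 10 mm beyond the boxes on their -y side, parallel to them and centred on the gap within 2 mm
- jar: small closed glass jar with steel lid, 52 mm across, 62 mm high, loose, to be left alone; origin at the centre of its underside
- spool: thread spool, 40 mm across, 50 mm high, standing loose, to be left alone; origin at the centre of its underside. It and the jar stand on the far side of the work, away from the robot, one by the block's start and one by the mat, either way round
- shears: pair of steel shears with black handles, about 170 mm long, 75 mm wide, 12 mm high, lying loose across the table 20 to 70 mm beyond the far end of the mat, to be left alone; origin at the pivot, on the table, blades along +x to 95 mm, handle loops to 75 mm along -x
There are look-alikes about, which are no part of the job. Of the things shaped like the part that bears clapper_center, the wooden one is meant. What is shaped like the caddy_far but orange is not meant.

How it is judged:
On the way, in this order (a step that is already met when the one before it is completed fails the run):
1. the block's middle is in the gap, between the two boxes (y of clapper_center in the frame of caddy_near between -0.02 and 0.02 m and x of clapper_center in the frame of caddy_near above 0.066 m and x of clapper_center in the frame of caddy_far below -0.066 m).
2. the block's trailing end has left the gap on the mat's side (y of clapper_center in the frame of caddy_near below -0.095 m).
At the end, for the whole second after the job is handed in: All four lower corners of the block lie on the cork mat (1 mm slack), the block is flat on the table and at rest (x of corner0 in the frame of mat between -0.056 and 0.056 m and y of corner0 in the frame of mat between -0.086 and 0.086 m and x of corner1 in the frame of mat between -0.056 and 0.056 m and y of corner1 in the frame of mat between -0.086 and 0.086 m and x of corner2 in the frame of mat between -0.056 and 0.056 m and y of corner2 in the frame of mat between -0.086 and 0.086 m and x of corner3 in the frame of mat between -0.056 and 0.056 m and y of corner3 in the frame of mat between -0.086 and 0.086 m and height (world z) of clapper_center below 0.019 m and angle between clapper_center's own z axis and vertical below 0.05 rad and linear speed of clapper below 0.01 m/s); the robot touches nothing.
It fails at once if the block is lifted off the table (over 8 mm) (height (world z) of clapper_center above 0.024 m).
It fails at once if the block is tipped (over 0.2 rad) (angle between clapper_center's own z axis and vertical above 0.2 rad).
It fails at once if the jar is disturbed (moved over 15 mm) (distance of jar from where it was at the start of the episode above 0.015 m).
It fails at once if the spool is disturbed (moved over 15 mm) (distance of spool from where it was at the start of the episode above 0.015 m).
It fails at once if the shears is disturbed (moved over 15 mm) (distance of shears from where it was at the start of the episode above 0.015 m).
It also fails if it takes over 72 s, if anything falls off the work surface, if the arm or the gripper's body presses on something with over 40 N, if the wrist force passes 120 N, or if a joint passes its speed limit or range.

## Working session

There is one attempt and no reset: what is moved stays moved. The work goes in short steps, Python scripts to look and compute and a tool call to move; the robot and the scene stay as the last step left them, time stands still between calls to the robot, and variables do not carry over. Pictures are saved under pics/ and viewed, at most 13 in all, crops included, and the job is handed in when it is done.

Besides the shell and the picture viewer there is one more tool, called after ">>>" as name([rows], argument=value, ...), one row to a line, values as JSON. move_arm: Moves the arm, as the interface text tells. Scaled input: -1 to 1 covers 25 mm each way for a shift and 30 degrees each way for a turn. Its arguments: {"type":"object","properties":{"targets":{"type":"array"},"claw":{"type":"number"},"newtons":{"type":"number"}},"required":["targets"]}

```bash
mkdir -p pics
cat > h.py <<'E'
import numpy as np, cv2
from station import sensors, cams, order, manip
def ray(name,uv,z,m=None):
    m=m or cams.camera_model(name)
    K=np.array([[m['fx'],0,m['cx']],[0,m['fy'],m['cy']],[0,0,1]])
    n=cv2.undistortPoints(np.array(uv,float).reshape(-1,1,2),K,np.array(m['distortion'])).reshape(-1,2)
    E=np.array(m['extrinsics']);R=E[:3,:3];c=-R.T@E[:3,3]
    d=np.c_[n,np.ones(len(n))]@R
    return c+d*((z-c[2])/d[:,2])[:,None]
def save(name,f):
    im=cams.snapshot(name);cv2.imwrite('pics/'+f,im[:,:,::-1]);return im
E
python3 - <<'E'
from h import *
a=save('top','top0.png');b=save('side','side0.png')
for n in('top','side'):
    E=np.array(cams.camera_model(n)['extrinsics']);print(n,-E[:3,:3].T@E[:3,3],cams.camera_model(n)['fx'])
E
```

```text
top [ 0.4972796  -0.01070288  1.02749101] 483.68554312021473
side [0.13643989 0.42371873 0.50143518] 382.56861340222815
```

View pics/top0.png

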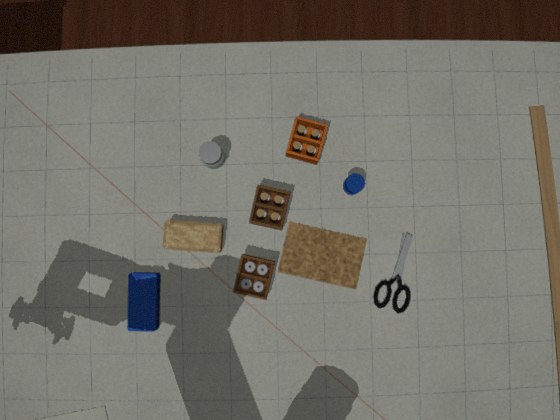

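View pics/side0.png

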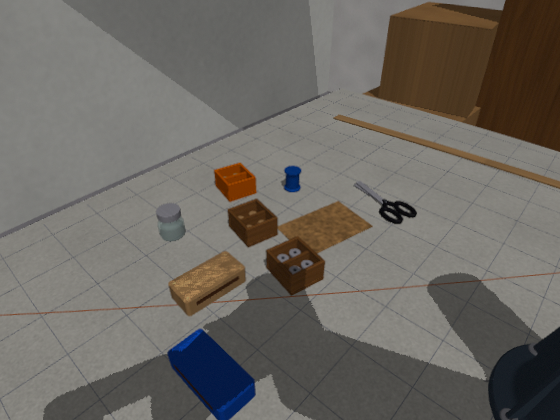

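Top view: the wooden block is at (193,237); its look-alike is the blue block at (143,301). The far box is at (270,207), its look-alike the orange box at (307,139). The near box is at (254,276), mat (323,255), jar (210,153), spool (354,184), shears (398,280). I choose the wooden block and the two brown boxes.

```bash
cat >> h.py <<'E'
def rect(im,m,seed,z,name='top',half=60):
    # min-area rectangle of the masked component around the seed, cast to plane z
    w=np.zeros_like(m);x,y=seed;w[max(0,y-half):y+half,max(0,x-half):x+half]=255
    mm=cv2.morphologyEx(m&w,cv2.MORPH_OPEN,np.ones((3,3)))
    cs,_=cv2.findContours(mm,cv2.RETR_EXTERNAL,cv2.CHAIN_APPROX_NONE)
    c=min(cs,key=lambda c:-cv2.pointPolygonTest(cv2.convexHull(c),(float(x),float(y)),True))
    P=ray(name,c.reshape(-1,2),z)[:,:2]
    (cx,cy),(a,b),t=cv2.minAreaRect((P*1000).astype(np.float32))
    return c,np.array([cx,cy]),(a,b),t
E
cat > m.py <<'E'
from h import *
im=cv2.imread('pics/top0.png');hsv=cv2.cvtColor(im,cv2.COLOR_BGR2HSV)
for p in [(193,237),(180,230),(270,189),(253,207),(255,258),(237,276),(323,255),(300,240),(200,290),(230,200)]:print(p,hsv[p[1],p[0]])
m=cv2.inRange(hsv,(5,70,20),(28,255,255))
o=cv2.resize(im[120:320,140:420],None,fx=2.8,fy=2.8,interpolation=cv2.INTER_CUBIC)
for s,z,n in [((193,237),.032,'block'),((270,207),.045,'far'),((254,276),.045,'near'),((323,255),.001,'mat')]:
    c,ce,wh,t=rect(im,m,s,z,half=50);print(n,ce,wh,t,len(c))
    cv2.polylines(o,[((c.reshape(-1,2)-[140,120]+.5)*2.8).astype(int)],True,(0,255,0),1)
print('jar',ray('top',[(210,153)],.062),'spool',ray('top',[(355,183)],.05),'shears',ray('top',[(408,234),(375,303),(408,308)],.006))
cv2.imwrite('pics/crop0.png',o);print(sensors.sense()['tool_rot'])
E
python3 m.py
```

```text
(193, 237) [ 20  92 141]
(180, 230) [ 17 101 131]
(270, 189) [ 15 139  90]
(253, 207) [ 14 148  86]
(255, 258) [ 15 152  92]
(237, 276) [ 11 116  55]
(323, 255) [ 17 119 122]
(300, 240) [ 17 117 109]
(200, 290) [35 18 87]
(230, 200) [ 37  17 139]
block [526.58752441 168.33435059] (122.14775085449219, 59.68754577636719) 84.83491516113281 165
far [581.85778809   7.71182632] (69.23539733886719, 80.06605529785156) 75.71465301513672 135
near [441.19302368  43.30162048] (69.81090545654297, 80.55352783203125) 76.0732421875 138
mat [ 480.4175415 -100.828125 ] (169.37338256835938, 109.23417663574219) 75.84537506103516 249
jar [[0.69252014 0.12528275 0.062     ]] spool [[ 0.62577272 -0.16808631  0.05      ]] shears [[ 0.51989446 -0.28487543  0.006     ]
 [ 0.37634412 -0.2091344   0.006     ]
 [ 0.36344405 -0.27924137  0.006     ]]
[ 1.76459619e-01  9.84307385e-01 -9.22980935e-04 -3.51580299e-04]
```

View pics/crop0.png

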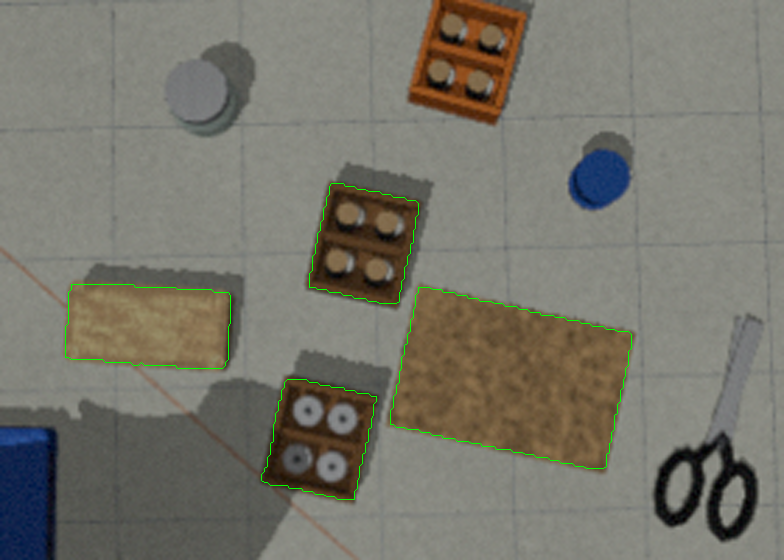

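The crop confirms the choice, and the outlines fit: block 122×60 mm, boxes 70×80, gap about 65, mat 169×109. In the gap frame the block is 20 mm off line, 142 mm ahead and 9° askew.

Plan: hold the tail of the block lightly while it stays flat, align it and slide it into the gap, then push from behind.

>>> move_arm([
  {"dx":0.626,"dy":-0.76,"rz":-0.125},
  {"dx":0.626,"dy":-0.76,"rz":-0.125},
  {"dx":0.626,"dy":-0.76,"rz":-0.125},
  {"dx":0.626,"dy":-0.76,"rz":-0.125},
  {"dx":0.626,"dy":-0.76,"rz":-0.125},
  {"dx":0.626,"dy":-0.76,"rz":-0.125},
  {"dx":0.626,"dy":-0.76,"rz":-0.125},
  {"dx":0.626,"dy":-0.76,"rz":-0.125},
  {"dx":0.626,"dy":-0.76,"rz":-0.125},
  {"dx":0.626,"dy":-0.76,"rz":-0.125},
], claw=100, newtons=20)

```text
schema error: expected keys dx, dy, dz, rx, ry, rz
```

>>> move_arm([
  {"dx":0.626,"dy":-0.76,"rz":-0.125},
  {"dx":0.626,"dy":-0.76,"rz":-0.125},
  {"dx":0.626,"dy":-0.76,"rz":-0.125},
  {"dx":0.626,"dy":-0.76,"rz":-0.125},
  {"dx":0.626,"dy":-0.76,"rz":-0.125},
  {"dx":0.626,"dy":-0.76,"rz":-0.125},
  {"dx":0.626,"dy":-0.76,"rz":-0.125},
  {"dx":0.626,"dy":-0.76,"rz":-0.125},
  {"dx":0.626,"dy":-0.76,"rz":-0.125},
  {"dx":0.626,"dy":-0.76,"rz":-0.125},
])

```text
schema error: expected keys dx, dy, dz, rx, ry, rz
```

```bash
cat > w.py <<'E'
from h import *
import sys
s=sensors.sense();R=cv2.Rodrigues
from scipy.spatial.transform import Rotation as Ro
M=Ro.from_quat(s['tool_rot']).as_matrix()
print('t',s['t'],'tcp',np.round(np.array(s['tcp_pos'])*1000,1),'ydeg',np.degrees(np.arctan2(M[1,1],M[0,1])),'z',M[:,2].round(4),'F',np.round(s['force'],1),'gap',s['finger_gap'],s['gripper_force'])
if len(sys.argv)>1: save(sys.argv[1],sys.argv[2])
E
python3 w.py wrist wr0.png
```

```text
t 0.1 tcp [216.7 585.5 230.4] ydeg 69.67279010622964 z [-0.001  -0.0017 -1.    ] F [ 0.7 -1.2 -0.4] gap 0.9966706378335025 0.0
```

View pics/wr0.png

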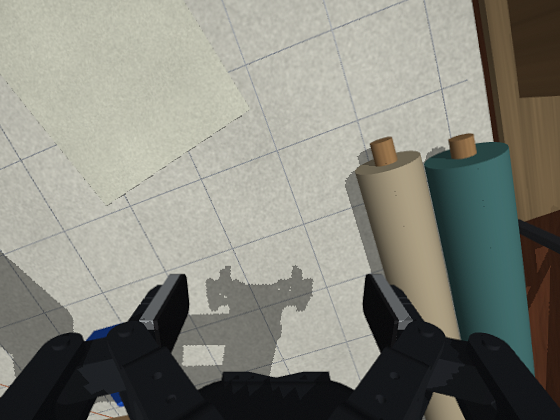

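The moves were refused because all six keys are needed. The wrist view still shows the start area, so nothing has moved.

>>> move_arm([
  {"dx":0.626,"dy":-0.76,"dz":0,"rx":0,"ry":0,"rz":-0.125},
  {"dx":0.626,"dy":-0.76,"dz":0,"rx":0,"ry":0,"rz":-0.125},
  {"dx":0.626,"dy":-0.76,"dz":0,"rx":0,"ry":0,"rz":-0.125},
  {"dx":0.626,"dy":-0.76,"dz":0,"rx":0,"ry":0,"rz":-0.125},
  {"dx":0.626,"dy":-0.76,"dz":0,"rx":0,"ry":0,"rz":-0.125},
  {"dx":0.626,"dy":-0.76,"dz":0,"rx":0,"ry":0,"rz":-0.125},
  {"dx":0.626,"dy":-0.76,"dz":0,"rx":0,"ry":0,"rz":-0.125},
  {"dx":0.626,"dy":-0.76,"dz":0,"rx":0,"ry":0,"rz":-0.125},
  {"dx":0.626,"dy":-0.76,"dz":0,"rx":0,"ry":0,"rz":-0.125},
  {"dx":0.626,"dy":-0.76,"dz":0,"rx":0,"ry":0,"rz":-0.125},
], claw=100, newtons=20)

```text
t: 1.4
tcp_pos: [0.3739, 0.3953, 0.2311]
tool_rot: [0.484, 0.875, -0.0, -0.0]
force: [0.4, -0.2, 0.5]
finger_gap: 1.001
gripper_force: 0.0
```

>>> move_arm([
  {"dx":0.626,"dy":-0.76,"dz":0,"rx":0,"ry":0,"rz":-0.125},
  {"dx":0.626,"dy":-0.76,"dz":0,"rx":0,"ry":0,"rz":-0.125},
  {"dx":0.626,"dy":-0.76,"dz":0,"rx":0,"ry":0,"rz":-0.125},
  {"dx":0.626,"dy":-0.76,"dz":0,"rx":0,"ry":0,"rz":-0.125},
  {"dx":0.626,"dy":-0.76,"dz":0,"rx":0,"ry":0,"rz":-0.125},
  {"dx":0.626,"dy":-0.76,"dz":0,"rx":0,"ry":0,"rz":-0.125},
  {"dx":0.626,"dy":-0.76,"dz":0,"rx":0,"ry":0,"rz":-0.125},
  {"dx":0.626,"dy":-0.76,"dz":0,"rx":0,"ry":0,"rz":-0.125},
  {"dx":0.626,"dy":-0.76,"dz":0,"rx":0,"ry":0,"rz":-0.125},
  {"dx":0.626,"dy":-0.76,"dz":0,"rx":0,"ry":0,"rz":-0.125},
])

```text
t: 2.65
tcp_pos: [0.5303, 0.2054, 0.231]
tool_rot: [0.74, 0.673, -0.0, -0.0]
force: [0.2, 0.2, 0.2]
finger_gap: 0.997
gripper_force: 0.0
```

```bash
python3 w.py wrist wr1.png
```

```text
t 2.65 tcp [530.3 205.4 231. ] ydeg -5.452521032389647 z [-7.e-04 -1.e-04 -1.e+00] F [0.2 0.2 0.2] gap 0.9972222121085318 0.0
```

View pics/wr1.png

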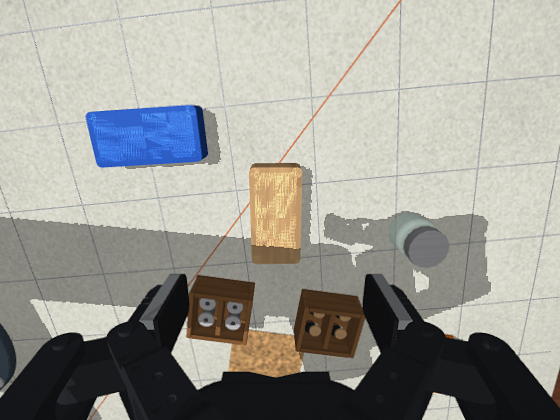

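The wrist view shows the block centred between the fingers (block at u≈276, midpoint 275) and aligned with them. Descending to grip the tail.

>>> move_arm([
  {"dx":0,"dy":0,"dz":-1,"rx":0,"ry":0,"rz":0},
  {"dx":0,"dy":0,"dz":-1,"rx":0,"ry":0,"rz":0},
  {"dx":0,"dy":0,"dz":-1,"rx":0,"ry":0,"rz":0},
  {"dx":0,"dy":0,"dz":-1,"rx":0,"ry":0,"rz":0},
  {"dx":0,"dy":0,"dz":-1,"rx":0,"ry":0,"rz":0},
  {"dx":0,"dy":0,"dz":-1,"rx":0,"ry":0,"rz":0},
  {"dx":0,"dy":0,"dz":-1,"rx":0,"ry":0,"rz":0},
  {"dx":0,"dy":0,"dz":-1,"rx":0,"ry":0,"rz":0},
  {"dx":0,"dy":0,"dz":-0.7,"rx":0,"ry":0,"rz":0},
  {"dx":0,"dy":0,"dz":-0.4,"rx":0,"ry":0,"rz":0},
])

```text
t: 3.95
tcp_pos: [0.5296, 0.2062, 0.0028]
tool_rot: [0.739, 0.674, -0.0, -0.0]
force: [1.2, -0.7, -0.1]
finger_gap: 0.999
gripper_force: 0.0
```

>>> move_arm([
  {"dx":0,"dy":0,"dz":0,"rx":0,"ry":0,"rz":0},
  {"dx":0,"dy":0,"dz":0,"rx":0,"ry":0,"rz":0},
  {"dx":0,"dy":0,"dz":0,"rx":0,"ry":0,"rz":0},
  {"dx":0,"dy":0,"dz":0,"rx":0,"ry":0,"rz":0},
  {"dx":0,"dy":0,"dz":0,"rx":0,"ry":0,"rz":0},
  {"dx":0,"dy":0,"dz":0,"rx":0,"ry":0,"rz":0},
  {"dx":0,"dy":0,"dz":0,"rx":0,"ry":0,"rz":0},
  {"dx":0,"dy":0,"dz":0,"rx":0,"ry":0,"rz":0},
  {"dx":0,"dy":0,"dz":0,"rx":0,"ry":0,"rz":0},
  {"dx":0,"dy":0,"dz":0,"rx":0,"ry":0,"rz":0},
], claw=60, newtons=20)

```text
t: 5.2
tcp_pos: [0.5305, 0.2062, 0.0042]
tool_rot: [0.739, 0.673, 0.0, 0.0]
force: [0.5, 1.0, 5.1]
finger_gap: 0.7
gripper_force: 24.2
```

```bash
python3 w.py top top1.png
```

```text
t 5.2 tcp [530.5 206.2   4.2] ydeg -5.331648005339514 z [ 9.e-04  2.e-04 -1.e+00] F [0.5 1.  5.1] gap 0.6997415969569545 24.15380448102951
```

View pics/top1.png

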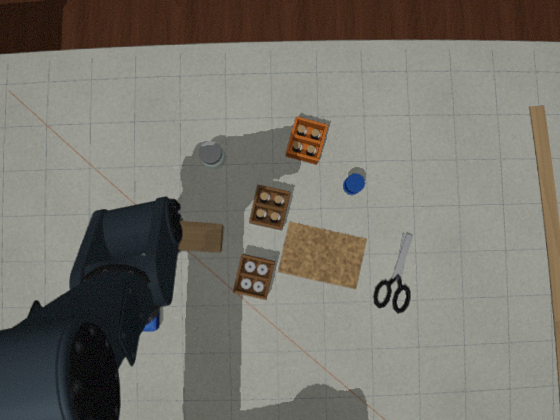

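The top view shows the grip on the block's tail with the front still at (203,237). The fingers stopped at 59.5 mm, so the block is square to the pads. Turning it −8.75° onto the gap line.

>>> move_arm([
  {"dx":0.18,"dy":-0.126,"dz":0,"rx":0,"ry":0,"rz":-0.058},
  {"dx":0.18,"dy":-0.126,"dz":0,"rx":0,"ry":0,"rz":-0.058},
  {"dx":0.18,"dy":-0.126,"dz":0,"rx":0,"ry":0,"rz":-0.058},
  {"dx":0.18,"dy":-0.126,"dz":0,"rx":0,"ry":0,"rz":-0.058},
  {"dx":0.18,"dy":-0.126,"dz":0,"rx":0,"ry":0,"rz":-0.058},
  {"dx":0,"dy":0,"dz":0,"rx":0,"ry":0,"rz":0},
  {"dx":0,"dy":0,"dz":0,"rx":0,"ry":0,"rz":0},
  {"dx":0,"dy":0,"dz":0,"rx":0,"ry":0,"rz":0},
  {"dx":0,"dy":0,"dz":0,"rx":0,"ry":0,"rz":0},
  {"dx":0,"dy":0,"dz":0,"rx":0,"ry":0,"rz":0},
])

```text
t: 6.5
tcp_pos: [0.5513, 0.1907, 0.0043]
tool_rot: [0.788, 0.615, -0.001, -0.001]
force: [-3.3, 2.3, 7.2]
finger_gap: 0.697
gripper_force: 24.4
```

```bash
python3 w.py top top2.png
cat > m2.py <<'E'
from h import *
import sys
im=cv2.imread('pics/'+sys.argv[1]);sx,sy=int(sys.argv[2]),int(sys.argv[3])
hsv=cv2.cvtColor(im,cv2.COLOR_BGR2HSV);m=cv2.inRange(hsv,(5,60,15),(28,255,255))
u=np.array([.2436,.9699]);v=np.array([.9699,-.2436]);G=np.array([511.5,25.5])
o=cv2.resize(im[120:320,140:420],None,fx=2.8,fy=2.8,interpolation=cv2.INTER_CUBIC)
c,ce,wh,t=rect(im,m,(sx,sy),.032,half=45)
print('rect c',ce,'wh',wh,'ang',t,'in gap frame: x',(ce-G)@v,'y',(ce-G)@u)
cv2.polylines(o,[((c.reshape(-1,2)-[140,120]+.5)*2.8).astype(int)],True,(0,255,0),1)
P=ray('top',c.reshape(-1,2),.032)[:,:2]*1000-G;X,Y=P@v,P@u
yl=Y.min();print('front y',yl)
for a in np.arange(yl+8,yl+80,10):
    k=abs(Y-a)<3
    if (k&(X<np.median(X))).any(): print(round(a),X[k].min().round(1),X[k].max().round(1))
cv2.imwrite('pics/c_'+sys.argv[1],o)
E
python3 m2.py top2.png 218 233
```

```text
t 6.5 tcp [551.3 190.7   4.3] ydeg -14.06543893966197 z [-2.1e-03  4.0e-04 -1.0e+00] F [-3.3  2.3  7.2] gap 0.696705526785725 24.44251298904419
rect c [538.0645752  137.98617554] wh (90.14655303955078, 59.564022064208984) ang 75.56090545654297 in gap frame: x -1.6366508789062526 y 115.5714721710205
front y 70.39872011586682
78 -29.9 27.5
88 -29.7 27.7
98 -31.5 27.9
108 -31.4 27.6
118 -30.6 27.8
128 -30.4 27.6
138 -30.7 27.3
148 -31.0 27.5
```

View pics/c_top2.png

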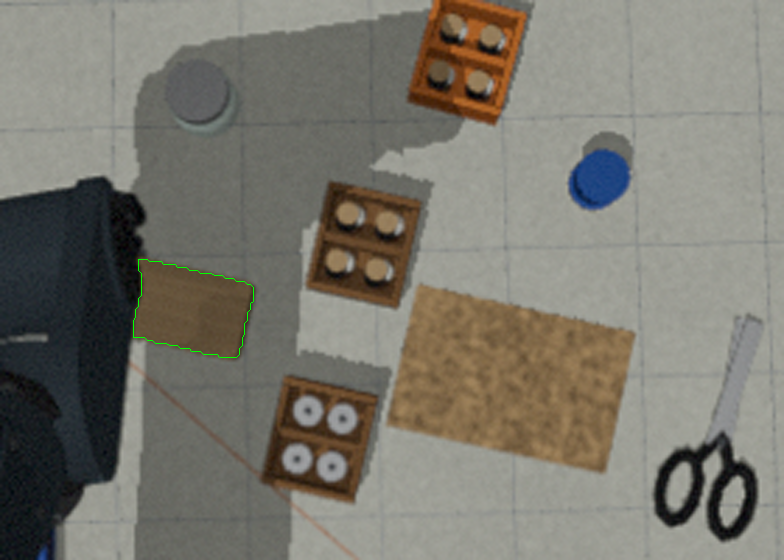

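The crop shows the held block parallel to the gap (75.6° against 75.9°) but 1.6 mm to the near side. I'll correct that and slide in.

>>> move_arm([
  {"dx":0.035,"dy":-0.01,"dz":0,"rx":0,"ry":0,"rz":0},
  {"dx":0.035,"dy":-0.01,"dz":0,"rx":0,"ry":0,"rz":0},
  {"dx":-0.058,"dy":-0.233,"dz":0,"rx":0,"ry":0,"rz":0},
  {"dx":-0.058,"dy":-0.233,"dz":0,"rx":0,"ry":0,"rz":0},
  {"dx":-0.058,"dy":-0.233,"dz":0,"rx":0,"ry":0,"rz":0},
  {"dx":-0.058,"dy":-0.233,"dz":0,"rx":0,"ry":0,"rz":0},
  {"dx":-0.058,"dy":-0.233,"dz":0,"rx":0,"ry":0,"rz":0},
  {"dx":0,"dy":0,"dz":0,"rx":0,"ry":0,"rz":0},
  {"dx":0,"dy":0,"dz":0,"rx":0,"ry":0,"rz":0},
  {"dx":0,"dy":0,"dz":0,"rx":0,"ry":0,"rz":0},
])

```text
t: 7.8
tcp_pos: [0.548, 0.1603, 0.0042]
tool_rot: [0.789, 0.615, 0.001, 0.0]
force: [0.5, 0.8, 6.3]
finger_gap: 0.7
gripper_force: 24.2
```

```bash
python3 w.py top top3.png; python3 m2.py top3.png 232 236
```

```text
t 7.8 tcp [548.  160.3   4.2] ydeg -14.097991258779155 z [ 1.7e-03  1.0e-04 -1.0e+00] F [0.5 0.8 6.3] gap 0.6997472662622036 24.20658588409424
rect c [533.65576172 103.56506348] wh (79.9551773071289, 59.370338439941406) ang 75.63602447509766 in gap frame: x 2.4722238281249997 y 81.11244862060546
front y 41.153376556617914
49 -27.0 31.9
59 -27.3 32.1
69 -27.1 31.8
79 -27.0 32.0
89 -26.8 32.2
99 -27.1 31.9
109 -26.3 32.1
```

Now 2.5 mm to the far side, as the arm's friction lag relaxed. Correcting back and entering by about 20 mm.

>>> move_arm([
  {"dx":-0.05,"dy":0.012,"dz":0,"rx":0,"ry":0,"rz":0},
  {"dx":-0.05,"dy":0.012,"dz":0,"rx":0,"ry":0,"rz":0},
  {"dx":0,"dy":0,"dz":0,"rx":0,"ry":0,"rz":0},
  {"dx":-0.039,"dy":-0.155,"dz":0,"rx":0,"ry":0,"rz":0},
  {"dx":-0.039,"dy":-0.155,"dz":0,"rx":0,"ry":0,"rz":0},
  {"dx":-0.039,"dy":-0.155,"dz":0,"rx":0,"ry":0,"rz":0},
  {"dx":-0.039,"dy":-0.155,"dz":0,"rx":0,"ry":0,"rz":0},
  {"dx":-0.039,"dy":-0.155,"dz":0,"rx":0,"ry":0,"rz":0},
  {"dx":0,"dy":0,"dz":0,"rx":0,"ry":0,"rz":0},
  {"dx":0,"dy":0,"dz":0,"rx":0,"ry":0,"rz":0},
])

```text
t: 9.1
tcp_pos: [0.5396, 0.1426, 0.0042]
tool_rot: [0.788, 0.615, 0.0, -0.0]
force: [0.2, 2.4, 7.4]
finger_gap: 0.697
gripper_force: 24.4
```

```bash
python3 w.py top top4.png
python3 - <<'E'
import cv2
i=cv2.imread('pics/top4.png');cv2.imwrite('pics/c4.png',cv2.resize(i[170:310,170:330],None,fx=4,fy=4,interpolation=cv2.INTER_CUBIC))
E
```

```text
t 9.1 tcp [539.6 142.6   4.2] ydeg -14.077056795956587 z [ 2.e-04  1.e-03 -1.e+00] F [0.2 2.4 7.4] gap 0.6968742582079297 24.391618967056274
```

View pics/c4.png

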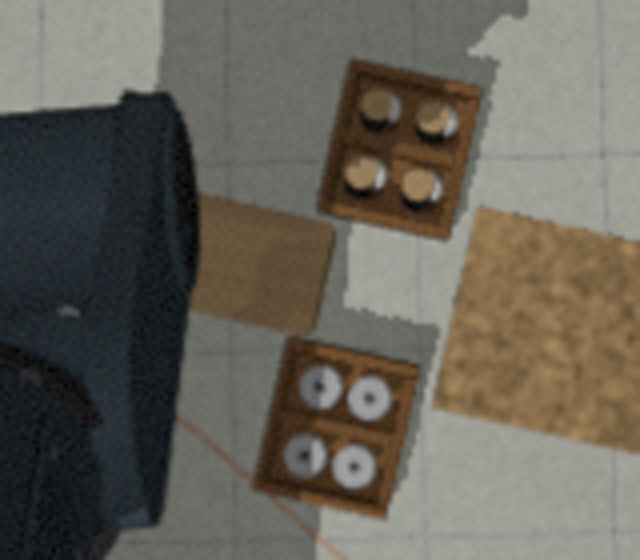

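The crop shows the block's front inside the mouth (front edge at about (320,275)), parallel, with clearance on both sides and low force. Sliding on until the fingers near the boxes.

>>> move_arm([
  {"dx":0.02,"dy":-0.15,"dz":0,"rx":0,"ry":0,"rz":0},
  {"dx":-0.07,"dy":-0.28,"dz":0,"rx":0,"ry":0,"rz":0},
  {"dx":-0.07,"dy":-0.28,"dz":0,"rx":0,"ry":0,"rz":0},
  {"dx":-0.07,"dy":-0.28,"dz":0,"rx":0,"ry":0,"rz":0},
  {"dx":-0.07,"dy":-0.28,"dz":0,"rx":0,"ry":0,"rz":0},
  {"dx":-0.07,"dy":-0.28,"dz":0,"rx":0,"ry":0,"rz":0},
  {"dx":-0.07,"dy":-0.28,"dz":0,"rx":0,"ry":0,"rz":0},
  {"dx":-0.07,"dy":-0.28,"dz":0,"rx":0,"ry":0,"rz":0},
  {"dx":-0.07,"dy":-0.28,"dz":0,"rx":0,"ry":0,"rz":0},
  {"dx":-0.07,"dy":-0.28,"dz":0,"rx":0,"ry":0,"rz":0},
])

```text
t: 10.4
tcp_pos: [0.5243, 0.0761, 0.0042]
tool_rot: [0.788, 0.615, 0.001, -0.0]
force: [1.5, 6.0, 8.1]
finger_gap: 0.697
gripper_force: 24.4
```

The grip is at gap x≈0, y≈52, so the block centre is at y≈14, which meets step 1. Releasing, lifting and going behind.

>>> move_arm([
  {"dx":0,"dy":0,"dz":0,"rx":0,"ry":0,"rz":0},
  {"dx":0,"dy":0,"dz":0,"rx":0,"ry":0,"rz":0},
  {"dx":0,"dy":0,"dz":0,"rx":0,"ry":0,"rz":0},
  {"dx":0,"dy":0,"dz":0,"rx":0,"ry":0,"rz":0},
  {"dx":0,"dy":0,"dz":0,"rx":0,"ry":0,"rz":0},
  {"dx":0,"dy":0,"dz":0.3,"rx":0,"ry":0,"rz":0},
  {"dx":0,"dy":0,"dz":0.6,"rx":0,"ry":0,"rz":0},
  {"dx":0,"dy":0,"dz":0.8,"rx":0,"ry":0,"rz":0},
  {"dx":0,"dy":0,"dz":0.8,"rx":0,"ry":0,"rz":0},
  {"dx":0,"dy":0,"dz":0.5,"rx":0,"ry":0,"rz":0},
], claw=88)

```text
t: 11.65
tcp_pos: [0.5251, 0.0752, 0.0808]
tool_rot: [0.788, 0.615, 0.001, 0.001]
force: [0.1, 0.1, -0.8]
finger_gap: 0.879
gripper_force: 0.0
```

>>> move_arm([
  {"dx":0.067,"dy":0.266,"dz":0,"rx":0,"ry":0,"rz":0},
  {"dx":0.067,"dy":0.266,"dz":0,"rx":0,"ry":0,"rz":0},
  {"dx":0.067,"dy":0.266,"dz":0,"rx":0,"ry":0,"rz":0},
  {"dx":0.067,"dy":0.266,"dz":0,"rx":0,"ry":0,"rz":0},
  {"dx":0.067,"dy":0.266,"dz":0,"rx":0,"ry":0,"rz":0},
  {"dx":0.067,"dy":0.266,"dz":0,"rx":0,"ry":0,"rz":0},
  {"dx":0.067,"dy":0.266,"dz":0,"rx":0,"ry":0,"rz":0},
  {"dx":0.067,"dy":0.266,"dz":0,"rx":0,"ry":0,"rz":0},
  {"dx":0,"dy":0,"dz":0,"rx":0,"ry":0,"rz":0},
  {"dx":0,"dy":0,"dz":0,"rx":0,"ry":0,"rz":0},
], claw=15)

```text
t: 12.9
tcp_pos: [0.5378, 0.1283, 0.0788]
tool_rot: [0.788, 0.616, -0.0, -0.0]
force: [0.2, 0.3, 0.3]
finger_gap: 0.152
gripper_force: 0.0
```

```bash
python3 w.py wrist wr5.png
```

```text
t 12.9 tcp [537.8 128.3  78.8] ydeg -14.020849764069414 z [-1.e-04 -1.e-04 -1.e+00] F [0.2 0.3 0.3] gap 0.15160919100356207 0.0
```

View pics/wr5.png

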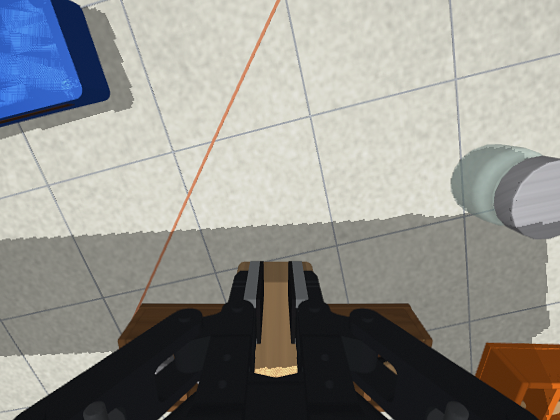

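The wrist view shows the block's trailing end at v≈262, between the fingertips at (254–297, 265). I'll check that against a ray cast before descending.

Run:
```python
from h import *
u=np.array([.2436,.9699]);v=np.array([.9699,-.2436]);G=np.array([511.5,25.5])
for p,z in [((242,263),.032),((310,263),.032),((275,262),.032),((142,305),.045),((410,305),.045)]:
    P=ray('wrist',[p],z)[0,:2]*1000-G;print(p,'x',(P@v).round(1),'y',(P@u).round(1))
```

```text
(242, 263) x -22.8 y 89.6
(310, 263) x 24.0 y 89.7
(275, 262) x -0.1 y 90.4
(142, 305) x -90.1 y 64.4
(410, 305) x 91.3 y 64.6
```

Run:
```python
from h import *
u=np.array([.2436,.9699]);v=np.array([.9699,-.2436]);G=np.array([511.5,25.5])
for p,z in [((242,263),0),((310,263),0),((275,262),0),((275,281),.032),((142,305),0),((410,305),0),((120,345),.045),((432,345),.045)]:
    P=ray('wrist',[p],z)[0,:2]*1000-G;print(p,z,'x',(P@v).round(1),'y',(P@u).round(1))
```

```text
(242, 263) 0 x -26.7 y 73.1
(310, 263) 0 x 28.0 y 73.2
(275, 262) 0 x -0.2 y 74.1
(275, 281) 0.032 x -0.1 y 75.6
(142, 305) 0 x -113.2 y 33.1
(410, 305) 0 x 114.5 y 33.3
(120, 345) 0.045 x -110.9 y 30.7
(432, 345) 0.045 x 112.1 y 30.9
```

Confirmed with the table-level edge: the trailing end is at y≈74 and centred, and the fingers at y≈106 are behind it. Descending, then pushing.

>>> move_arm([
  {"dx":0,"dy":0,"dz":-0.7,"rx":0,"ry":0,"rz":0},
  {"dx":0,"dy":0,"dz":-0.7,"rx":0,"ry":0,"rz":0},
  {"dx":0,"dy":0,"dz":-0.7,"rx":0,"ry":0,"rz":0},
  {"dx":0,"dy":0,"dz":-0.5,"rx":0,"ry":0,"rz":0},
  {"dx":0,"dy":0,"dz":-0.2,"rx":0,"ry":0,"rz":0},
  {"dx":0,"dy":0,"dz":0,"rx":0,"ry":0,"rz":0},
  {"dx":-0.054,"dy":-0.213,"dz":0,"rx":0,"ry":0,"rz":0},
  {"dx":-0.054,"dy":-0.213,"dz":0,"rx":0,"ry":0,"rz":0},
  {"dx":-0.054,"dy":-0.213,"dz":0,"rx":0,"ry":0,"rz":0},
  {"dx":-0.054,"dy":-0.213,"dz":0,"rx":0,"ry":0,"rz":0},
])

```text
t: 14.2
tcp_pos: [0.5326, 0.1068, 0.0091]
tool_rot: [0.788, 0.615, 0.0, 0.0]
force: [1.2, 1.8, 1.4]
finger_gap: 0.155
gripper_force: 1.0
```

>>> move_arm([
  {"dx":-0.054,"dy":-0.213,"dz":0,"rx":0,"ry":0,"rz":0},
  {"dx":-0.054,"dy":-0.213,"dz":0,"rx":0,"ry":0,"rz":0},
  {"dx":-0.054,"dy":-0.213,"dz":0,"rx":0,"ry":0,"rz":0},
  {"dx":-0.054,"dy":-0.213,"dz":0,"rx":0,"ry":0,"rz":0},
  {"dx":-0.054,"dy":-0.213,"dz":0,"rx":0,"ry":0,"rz":0},
  {"dx":-0.054,"dy":-0.213,"dz":0,"rx":0,"ry":0,"rz":0},
  {"dx":-0.054,"dy":-0.213,"dz":0,"rx":0,"ry":0,"rz":0},
  {"dx":-0.054,"dy":-0.213,"dz":0,"rx":0,"ry":0,"rz":0},
  {"dx":-0.054,"dy":-0.213,"dz":0,"rx":0,"ry":0,"rz":0},
  {"dx":-0.054,"dy":-0.213,"dz":0,"rx":0,"ry":0,"rz":0},
])

```text
t: 15.45
tcp_pos: [0.5188, 0.0535, 0.0088]
tool_rot: [0.788, 0.615, -0.0, -0.0]
force: [0.7, 3.4, 2.0]
finger_gap: 0.146
gripper_force: 1.4
```

```bash
python3 w.py top top6.png
python3 - <<'E'
import cv2
i=cv2.imread('pics/top6.png');cv2.imwrite('pics/c6.png',cv2.resize(i[150:330,190:430],None,fx=3,fy=3,interpolation=cv2.INTER_CUBIC))
E
```

```text
t 15.45 tcp [518.8  53.5   8.8] ydeg -14.027436650596632 z [-1.e-04  0.e+00 -1.e+00] F [0.7 3.4 2. ] gap 0.14645746810246785 1.4300249330699444
```

View pics/c6.png

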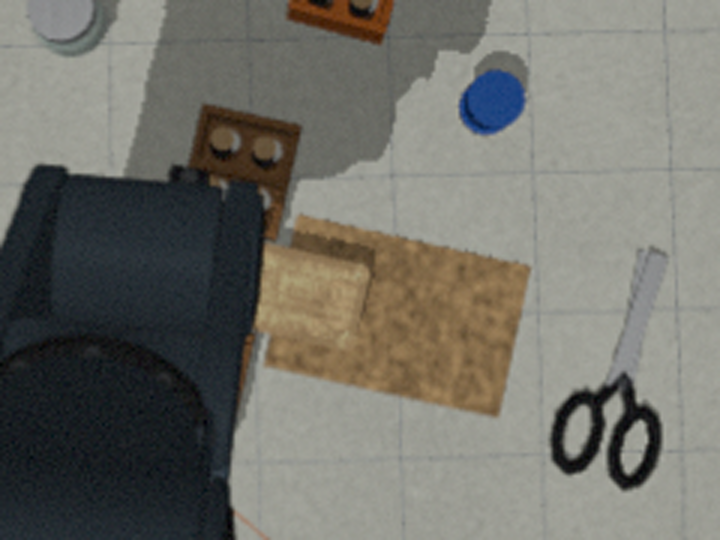

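The crop shows the block coming out of the gap straight, its front at about (363,305) on the mat, about 60 mm past the mat's near edge. It needs about 88 mm more; then I back off.

>>> move_arm([
  {"dx":-0.054,"dy":-0.213,"dz":0,"rx":0,"ry":0,"rz":0},
  {"dx":-0.054,"dy":-0.213,"dz":0,"rx":0,"ry":0,"rz":0},
  {"dx":-0.054,"dy":-0.213,"dz":0,"rx":0,"ry":0,"rz":0},
  {"dx":-0.054,"dy":-0.213,"dz":0,"rx":0,"ry":0,"rz":0},
  {"dx":-0.054,"dy":-0.213,"dz":0,"rx":0,"ry":0,"rz":0},
  {"dx":-0.054,"dy":-0.213,"dz":0,"rx":0,"ry":0,"rz":0},
  {"dx":-0.054,"dy":-0.213,"dz":0,"rx":0,"ry":0,"rz":0},
  {"dx":-0.054,"dy":-0.213,"dz":0,"rx":0,"ry":0,"rz":0},
  {"dx":-0.054,"dy":-0.213,"dz":0,"rx":0,"ry":0,"rz":0},
  {"dx":-0.054,"dy":-0.213,"dz":0,"rx":0,"ry":0,"rz":0},
])

```text
t: 16.75
tcp_pos: [0.5053, 0.0002, 0.0088]
tool_rot: [0.788, 0.615, -0.0, -0.0]
force: [0.1, 0.4, -0.9]
finger_gap: 0.149
gripper_force: 0.5
```

>>> move_arm([
  {"dx":-0.054,"dy":-0.213,"dz":0,"rx":0,"ry":0,"rz":0},
  {"dx":-0.054,"dy":-0.213,"dz":0,"rx":0,"ry":0,"rz":0},
  {"dx":-0.054,"dy":-0.213,"dz":0,"rx":0,"ry":0,"rz":0},
  {"dx":-0.054,"dy":-0.213,"dz":0,"rx":0,"ry":0,"rz":0},
  {"dx":-0.054,"dy":-0.213,"dz":0,"rx":0,"ry":0,"rz":0},
  {"dx":-0.054,"dy":-0.213,"dz":0,"rx":0,"ry":0,"rz":0},
  {"dx":0,"dy":0,"dz":0,"rx":0,"ry":0,"rz":0},
  {"dx":0.054,"dy":0.213,"dz":0,"rx":0,"ry":0,"rz":0},
  {"dx":0.054,"dy":0.213,"dz":0,"rx":0,"ry":0,"rz":0},
  {"dx":0,"dy":0,"dz":0.3,"rx":0,"ry":0,"rz":0},
])

```text
t: 18.0
tcp_pos: [0.4997, -0.0199, 0.0162]
tool_rot: [0.788, 0.616, -0.0, -0.0]
force: [0.6, 0.5, 0.1]
finger_gap: 0.148
gripper_force: 0.0
```

>>> move_arm([
  {"dx":0,"dy":0,"dz":0.6,"rx":0,"ry":0,"rz":0},
  {"dx":0,"dy":0,"dz":0.8,"rx":0,"ry":0,"rz":0},
  {"dx":0,"dy":0,"dz":0.8,"rx":0,"ry":0,"rz":0},
  {"dx":0,"dy":0,"dz":0.8,"rx":0,"ry":0,"rz":0},
  {"dx":0,"dy":0,"dz":0.8,"rx":0,"ry":0,"rz":0},
  {"dx":0,"dy":0.8,"dz":0.8,"rx":0,"ry":0,"rz":0},
  {"dx":0,"dy":1,"dz":0,"rx":0,"ry":0,"rz":0},
  {"dx":0,"dy":1,"dz":0,"rx":0,"ry":0,"rz":0},
  {"dx":0,"dy":1,"dz":0,"rx":0,"ry":0,"rz":0},
  {"dx":0,"dy":1,"dz":0,"rx":0,"ry":0,"rz":0},
])

```text
t: 19.25
tcp_pos: [0.5, 0.1, 0.1325]
tool_rot: [0.788, 0.615, 0.0, 0.0]
force: [1.1, 1.5, 0.2]
finger_gap: 0.15
gripper_force: 0.0
```

>>> move_arm([
  {"dx":0,"dy":1,"dz":0,"rx":0,"ry":0,"rz":0},
  {"dx":0,"dy":1,"dz":0,"rx":0,"ry":0,"rz":0},
  {"dx":0,"dy":1,"dz":0,"rx":0,"ry":0,"rz":0},
  {"dx":0,"dy":1,"dz":0,"rx":0,"ry":0,"rz":0},
  {"dx":0,"dy":1,"dz":0,"rx":0,"ry":0,"rz":0},
  {"dx":0,"dy":1,"dz":0,"rx":0,"ry":0,"rz":0},
  {"dx":0,"dy":0,"dz":0,"rx":0,"ry":0,"rz":0},
  {"dx":0,"dy":0,"dz":0,"rx":0,"ry":0,"rz":0},
  {"dx":0,"dy":0,"dz":0,"rx":0,"ry":0,"rz":0},
  {"dx":0,"dy":0,"dz":0,"rx":0,"ry":0,"rz":0},
])

```text
t: 20.5
tcp_pos: [0.5001, 0.2485, 0.1314]
tool_rot: [0.789, 0.615, -0.0, -0.0]
force: [-0.7, -0.2, 0.2]
finger_gap: 0.152
gripper_force: 0.0
```

```bash
python3 w.py top top7.png
python3 - <<'E'
import cv2
i=cv2.imread('pics/top7.png');cv2.imwrite('pics/c7.png',cv2.resize(i[130:330,190:430],None,fx=3,fy=3,interpolation=cv2.INTER_CUBIC))
E
```

```text
t 20.5 tcp [500.1 248.5 131.4] ydeg -14.091227829306886 z [-2.e-04 -1.e-04 -1.e+00] F [-0.7 -0.2  0.2] gap 0.15237341028647497 0.0
```

View pics/c7.png

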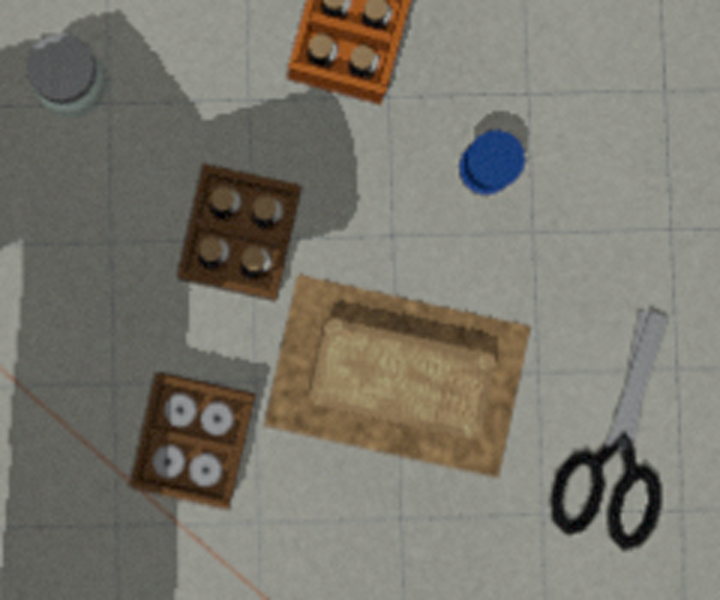

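The crop shows the whole block on the mat (corners about (328,325), (495,357), (480,430), (310,400)) with 15 mm or more to every edge. The jar, spool and shears have not moved and the hand is clear.

```bash
python3 -c "
from station import order
print(order.sign_off())"
```

```text
the job is handed in; nothing more can be done
None
```

The job is handed in: the block went through the gap and lies wholly on the cork mat, flat, with the jar, spool and shears unmoved and the hand clear; I held it lightly by its tail to align it and slide it into the gap, then pushed from behind (sign-off returned no verdict).

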